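# Open the charging bay of a desk organiser by its concealed catch and switch the charger on

### The arm

A 6-joint arm with a two-finger parallel gripper is mounted at the origin on the work surface. World frame = base frame: x ahead of the robot, y to its left, z up, the work surface at z = 0. Lengths are in m, angles in rad, forces in N, time in s.
With the tool pointing down it reaches from about 0.325 to 0.75 m from the base axis. Payload 7.6 kg.
Tool frame: the origin (TCP) lies midway between the tips of the shut fingers; the grasp point (between the pads) lies 19 mm behind it; z points along the fingers, y is the direction in which the jaws open and shut (so a half turn about z gives the same grasp; the last joint's range is limited). The gripper opens to 85 mm and grips with 20 to 120 N. Pads are 22 mm wide; open, the fingers measure 114 mm over their backs; the gripper's body (76 mm by 85 mm) begins 54 mm behind the grasp point. The pads swing forward as they close: fully open they stand 13 mm farther back than shut.
Start: joints at [1.114, 0.052, 1.401, -0, 1.689, -0.07], TCP at [0.198, 0.486, 0.204] pointing down, gripper open.
Joint ranges: [-2.9, 2.9], [-0.91, 2.17], [0.12, 2.37], [-1.06, 4.2], [0.26, 2.73], [-2.93, 2.93]. Speed limits (rad/s): [2.57, 2.57, 3.01, 3.14, 3.14, 3.14].

### API

Orientations are given as a unit quaternion [w, x, y, z].
In Python, from bench import observe, camera, sign_off, cut_out, tip_of gives the robot as it stands.
- The arm moves only by the tool jog_arm, never from a script. Its argument "deltas" is a list of rows, each an object with "linear": the shift along the world's x, y, z in mm, a list of three; "dr": the turn, a rotation vector about the world's x, y, z in rad, a list of three; "hand": the finger opening in mm, from 0 to 85.4. In form: [{"linear": [dx, dy, dz], "dr": [wx, wy, wz], "hand": hand}, ...]. A call has 1 to 20 rows; each row is the pose to reach, as a shift and turn from the pose commanded when the call began; what a row does not reach only later rows make up. A row lasts 1/10 s, in which the tool goes at most 50 mm and 8.59 degrees, less where a joint would pass 70% of its speed; a pose out of reach is approached as far as the arm can. A call with a gripper value outside its range is refused whole. The fingers move at their own pace and stop on an object; "squeeze" is the grip in N (left out, the last holds). Time passes only in rows, so rows that repeat a pose let the fingers close. It gives the time, the measured TCP pose, the force and the opening at its end, in the units of the state.
- observe(): the state, without advancing time (a new reading comes with each control period).
- camera(name): name is "scene" or "top" or "wrist"; returns a dict with "image" (384x512x3 uint8, red, green, blue), "vertical_fov" (degrees; the focal length in pixels is half the picture's height over the tangent of half this angle, whatever the lens; pixels are square), "cx", "cy" (the principal point, pixels), "dist" ([k1, k2, p1, p2, k3] as OpenCV has them; the pictures are not rectified), "rvec" (rotation vector, rad) and "tvec" (3), from world to camera coordinates, as OpenCV has them; the wrist camera has in their place "hand_eye" (4x4, takes a point from camera to tool coordinates, whose origin is the TCP and whose axes are the flange's). Camera axes: x right, y down, z forward; pixel columns grow to the right and rows downward; lengths in m; the calibration is good to about 2 mm. A picture is of the moment at which its call begins: read the wrist's pose just before it. There is no depth.
- sign_off(): hands the job in, once; it reports no verdict.
Trained networks look in the newest picture that a camera, given by its name, has taken for a name from the list of things; names that differ only in an ending like _2 or _b are one class to them, and where a whole thing is asked for, a point or a joint stands for the part that bears it (a point fixed in the world has none). Each returns a list of dicts, best first, with "p" (0 to 1); they miss things now and then, are a little off and sometimes report something else, mostly with a low value. They report only what shows in the picture. A call takes as long as a camera call.
- cut_out(camera, query): "mask" (384x512 bool, what is visible of it) and "location" ([row, column] in pixels, amid what is visible of it).
- tip_of(camera, query): "location" ([row, column] in pixels: a listed point, or the origin of a listed thing).
The state is a dict: "clock": time; "qpos": joint angles; "qvel": joint speeds; "effort": joint torques, N m; "ee_pos": TCP position; "tcp_rot": TCP orientation; "force": force on the tool from outside, world axes, zero at the start; "wrist_torque": the same for the moment, N m; "finger_gap": finger opening in m.
Only numpy, scipy, OpenCV 4.12 (cv2) and the standard library are available. Lean on these libraries where they do the work, as an engineer would, in place of code of your own. Each camera call takes 0.05 s, during which the arm holds its last target. There are 200 camera calls.

### The job

Open the charging bay of the black desk organiser and switch on the charger inside: feel along the flat wooden rail in front of the lid for the flush catch plate hidden in it and press it down until the lid springs up, then push the raised end of the charger's black rocker switch fully down. It is all done by pressing with the fingertips: pick nothing up, leave the other things on the desk and in the organiser where they are, and finish with the lid standing open.

Things in the scene. Friction and masses are not known exactly. Their poses are not given: they have to be found in the camera images.
- organiser: Black desk organiser fixed to the desk, 234 mm deep (x) by 384 mm wide (y), 82 mm high; origin at the centre of its underside, front to its -x (towards the robot). Front to back: a flat wooden rail, then the wooden lid of the charging bay, level with it. Left and right (|y| above 95 mm): a black shoulder beside the rail, top at 82 mm, and behind it an open tray, rim at 82 mm, holding small things.
- rail_middle (a point): Middle of the rail's level top face, 78 mm above the desk; axes as the organiser's. The face reaches 36 mm to -x and +x and 95 mm to -y and +y. Set in it is the catch: a plate of the same wood, 44 mm (x) by 46 mm (y), in a hole 1.5 mm larger all round, its face 2.5 mm below the rail's. It is centred at x 0; its y is not given: anywhere within 45 mm of this point. Find it by feel or by the gap.
- catch (a joint): Travel of the catch plate in m: 0 at rest (2.5 mm below the rail's face), 0.005 fully down (7.5 mm below). Sprung: yields from about 2 N, takes about 6 N for full travel, comes back when let go. Beyond about 3 mm it draws the bolt and the lid is free.
- lid (a joint): Opening angle of the bay's lid in rad: 0 shut and latched, 2.10 fully open, leaning back 30 degrees past upright. Once unlatched it rises by its own damped spring to fully open in about 3 s, pushing with only about 2 N; what stands in its way holds it up until it is gone.
- lid_front_edge (a point): Middle of the lid's front edge, upper face; moves with the lid. The lid is 187 mm wide (y), 126 mm deep, 8 mm thick, hinged at its rear edge (organiser x +85 mm, 78 mm above the desk). Fully open, this edge is 187 mm above the desk at organiser x about +149 mm; a steel keeper bar stands 20 mm off the lid's inner face near it.
- charger: White USB charger fixed in the bay under the lid, 70 mm (x) by 120 mm (y) by 44 mm high, parallel to the organiser; origin at the centre of its underside, 8 mm above the desk; top 52 mm above the desk, 26 mm below the bay's rim. Four USB slots at its -y end; at its +y end a black rocker switch, 28 mm (x) by 40 mm (y), pivot at x 0, y +30 mm, 55 mm above the desk, axis along x.
- rocker_raised_end (a point): Point on the rocker's upper face 13 mm (along the charger's y) outward from its pivot, on the end away from the USB slots; it moves with the rocker. Off: this end is raised, the point about 61 mm above the desk. On: about 55 mm.
- rocker (a joint): Angle of the rocker switch in rad: 0 off (the end away from the slots raised), 0.40 on (that end fully down). It stays where it is left; about 2.5 N on the point above moves it.
- jar: Bystander, loose: glass jar of paper clips with a wooden lid, 76 mm across, 80 mm high, in the organiser's tray at +y; origin at the centre of its underside, top about 110 mm above the desk.
- note_block: Bystander, loose: block of note paper 74 x 74 x 26 mm in the organiser's tray at -y; origin at the centre of its underside.
- eraser: Bystander, loose: white eraser 22 x 56 x 13 mm in the organiser's tray at -y, in front of the note block; origin at the centre of its underside.
- pencil_cup: Bystander, loose: black cup 76 mm across, 100 mm high, with pencils to 175 mm, on the desk to the left (+y) of the organiser; origin at the centre of its underside.
- sharpener: Bystander, loose: red and black electric pencil sharpener 72 x 84 x 122 mm, on the desk to the right (-y) of the organiser; origin at the centre of its underside.
- glue_stick: Bystander, loose: white glue stick 30 mm across, 92 mm high, standing on the desk in front of the sharpener; origin at the centre of its underside.

How it is judged:
By the outcome, as a careful person would: the job done as asked, in the order asked, and still so for the second after the job is handed in, with the robot touching nothing.
It also fails if it takes over 51 s, if anything falls off the work surface, if the arm or the gripper's body presses on something with over 40 N, if the wrist force passes 120 N, or if a joint passes its speed limit or range.

## Working session

There is one attempt and no reset: what is moved stays moved. The work goes in short steps, Python scripts to look and compute and a tool call to move; the robot and the scene stay as the last step left them, time stands still between calls to the robot, and variables do not carry over. Pictures are saved under pics/ and viewed, about 8 in all and at most 12, crops included, and the job is handed in when it is done.

Besides the shell and the picture viewer there is one more tool, called after "Request:" as a command line: name --argument value ..., lists and objects as JSON in quotes. jog_arm: Moves the arm, as the interface text tells. Its arguments: {"type":"object","properties":{"deltas":{"type":"array"},"squeeze":{"type":"number"}},"required":["deltas"]}

```bash
mkdir -p pics
cat > h.py <<'E'
import numpy as np, cv2
from bench import observe, camera, sign_off, cut_out, tip_of
from scipy.spatial.transform import Rotation as R
def KD(c):
    f=192/np.tan(np.radians(c["vertical_fov"])/2)
    return np.array([[f,0,c["cx"]],[0,f,c["cy"]],[0,0,1]]),np.array(c["dist"],float)
def ext(c,s=None):  # world->cam
    if "rvec" in c: return cv2.Rodrigues(np.array(c["rvec"],float))[0],np.array(c["tvec"],float).ravel()
    q=s["tcp_rot"]; T=np.eye(4); T[:3,:3]=R.from_quat([q[1],q[2],q[3],q[0]]).as_matrix(); T[:3,3]=s["ee_pos"]
    T=np.linalg.inv(T@np.array(c["hand_eye"])); return T[:3,:3],T[:3,3]
def onz(c,rc,z,s=None):
    K,D=KD(c);Rm,t=ext(c,s)
    n=cv2.undistortPoints(np.array([[[rc[1],rc[0]]]],float),K,D).ravel()
    d=Rm.T@np.array([n[0],n[1],1]);o=-Rm.T@t
    return o+d*(z-o[2])/d[2]
def proj(c,P,s=None):
    K,D=KD(c);Rm,t=ext(c,s)
    return cv2.projectPoints(np.array(P,float).reshape(-1,3),cv2.Rodrigues(Rm)[0],t,K,D)[0].reshape(-1,2)[:,::-1]
def save(n,im): cv2.imwrite("pics/"+n,np.ascontiguousarray(im[...,::-1]))
E
python3 - <<'E'
from h import *
s=observe();print(s["ee_pos"],s["tcp_rot"],s["force"])
ims=[]
for n in["top","scene"]:
    c=camera(n);ims.append(c["image"])
    Rm,t=ext(c);print(n,-Rm.T@t)
    for q,z in[("organiser",0),("rail_middle",.078),("lid_front_edge",.078),("jar",.03),("pencil_cup",0),("sharpener",0),("glue_stick",0),("note_block",.01),("eraser",.01)]:
        for r in tip_of(n,q)[:2]: print(n,q,round(r["p"],2),np.round(r["location"]),np.round(onz(c,r["location"],z),3))
save("a_top.png",ims[0]);save("a_scene.png",ims[1])
E
```

```text
[0.19787235 0.48589004 0.20346841] [-1.87455217e-04  1.92179202e-01  9.81359517e-01 -7.85669317e-04] [-0.35596917 -0.1961876   0.74531209]
top [ 0.37309819 -0.00542263  1.47340553]
top organiser 0.94 [192. 233.] [0.598 0.076 0.   ]
top rail_middle 0.9 [213. 236.] [0.516 0.063 0.078]
top lid_front_edge 0.85 [205. 232.] [0.544 0.077 0.078]
top jar 0.77 [188. 189.] [0.608 0.223 0.03 ]
top jar 0.17 [192. 236.] [0.594 0.067 0.03 ]
top pencil_cup 0.88 [209. 141.] [0.54  0.394 0.   ]
top sharpener 0.64 [192. 371.] [ 0.593 -0.402  0.   ]
top glue_stick 0.74 [194. 373.] [ 0.584 -0.406  0.   ]
top glue_stick 0.67 [246. 368.] [ 0.405 -0.384  0.   ]
top note_block 0.64 [166. 272.] [ 0.684 -0.058  0.01 ]
top eraser 0.41 [187. 273.] [ 0.61  -0.062  0.01 ]
scene [ 1.05024591 -0.02625281  0.93624564]
scene organiser 0.96 [213. 284.] [0.574 0.081 0.   ]
scene rail_middle 0.84 [183. 281.] [0.515 0.071 0.078]
scene lid_front_edge 0.75 [191. 279.] [0.541 0.064 0.078]
scene lid_front_edge 0.24 [244. 243.] [ 0.699 -0.044  0.078]
scene jar 0.62 [214. 337.] [0.599 0.229 0.03 ]
scene pencil_cup 0.75 [203. 389.] [0.554 0.403 0.   ]
scene sharpener 0.77 [222. 118.] [ 0.578 -0.413  0.   ]
scene glue_stick 0.53 [172. 134.] [ 0.403 -0.387  0.   ]
scene note_block 0.77 [247. 239.] [ 0.678 -0.056  0.01 ]
```

View pics/a_top.png

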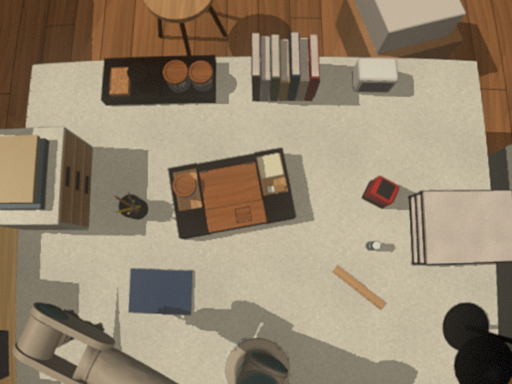

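View pics/a_scene.png

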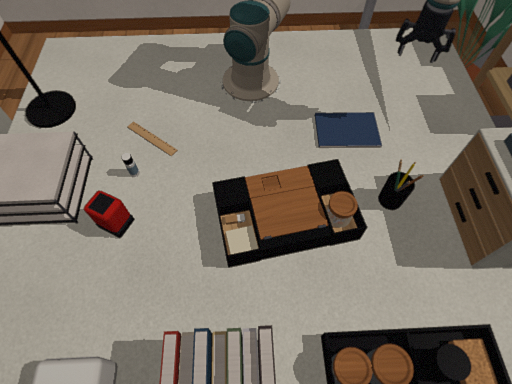

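The top view shows the organiser tilted, with its corners near (238,180) and (215,295). The catch gap shows at about (213,243), on the -y side of the rail. Next I fit the organiser pose and the plate outline.

```bash
cat > fit.py <<'E'
from h import *
from scipy.optimize import minimize
def W(p,P): 
    c,s=np.cos(p[2]),np.sin(p[2]);P=np.atleast_2d(P)
    return np.c_[p[0]+c*P[:,0]-s*P[:,1],p[1]+s*P[:,0]+c*P[:,1],P[:,2]]
if __name__=="__main__":
    B=np.array([[x,y,z] for x in(-.117,.117) for y in(-.192,.192) for z in(0,.082)])
    cs={};ms={}
    for n in["top","scene"]:
        cs[n]=camera(n); r=cut_out(n,"organiser")[0]; ms[n]=r["mask"]; print(n,r["p"],r["mask"].sum())
        for o in["lid_front_edge","jar","note_block","eraser"]:
            for q in cut_out(n,o)[:1]:
                print(n,o,round(q["p"],2),q["location"],q["mask"].sum())
                if q["p"]>.4: ms[n]=ms[n]|q["mask"]
    def cost(p,ns):
        e=0
        for n in ns:
            h=cv2.convexHull(proj(cs[n],W(p,B))[:,::-1].astype(np.float32)).ravel().reshape(-1,1,2)
            m=np.zeros((1536,2048),np.uint8); cv2.fillPoly(m,[np.round(h*4+1.5).astype(np.int32)],1)
            M=cv2.resize(ms[n].astype(np.uint8),(2048,1536),interpolation=cv2.INTER_NEAREST)
            e+=(m!=M).sum()/M.sum()
        return e
    for ns in(["top"],["scene"],["top","scene"]):
        r=minimize(cost,[.585,.078,.2],args=(ns,),method="Nelder-Mead",options=dict(initial_simplex=[[.585,.078,.2],[.6,.078,.2],[.585,.09,.2],[.585,.078,.26]],xatol=1e-4,fatol=1e-5))
        print(ns,r.x,r.fun)
    p=r.x; np.save("p.npy",p)
    print("rail_mid",W(p,[-.077,0,.078]))
    for n in cs:
        im=cv2.resize(cs[n]["image"],None,fx=6,fy=6,interpolation=cv2.INTER_CUBIC)
        for L in([[-.117,-.192,.082],[-.117,.192,.082],[.117,.192,.082],[.117,-.192,.082]],[[-.113,-.095,.078],[-.113,.095,.078],[-.041,.095,.078],[-.041,-.095,.078]]):
            q=proj(cs[n],W(p,L))[:,::-1]; cv2.polylines(im,[np.round(q*6+2.5).astype(np.int32)],True,(0,255,0),1)
        r0,c0=(150,165) if n=="top" else(155,210)
        save(f"b_{n}.png",im[r0*6:(r0+100)*6,c0*6:(c0+133)*6])
E
python3 fit.py
```

```text
top 0.58 5863
top lid_front_edge 0.94 [186.7, 226.6] 2232
top jar 0.64 [185.8, 186.9] 515
top note_block 0.95 [165.8, 272.1] 505
top eraser 0.67 [205.9, 131.4] 588
scene 0.6 8364
scene lid_front_edge 0.95 [212.7, 284.6] 2869
scene jar 0.69 [206.7, 340.0] 830
scene note_block 0.59 [239.1, 240.6] 653
scene eraser 0.55 [217.2, 236.3] 147
['top'] [0.58557867 0.07914456 0.17688916] 0.32041521330829087
['scene'] [0.58491794 0.08094478 0.17964319] 0.18100324837581208
['top', 'scene'] [0.58549223 0.07998429 0.1754381 ] 0.5018422486502925
rail_mid [[0.50967416 0.06654475 0.078     ]]
```

View pics/b_top.png

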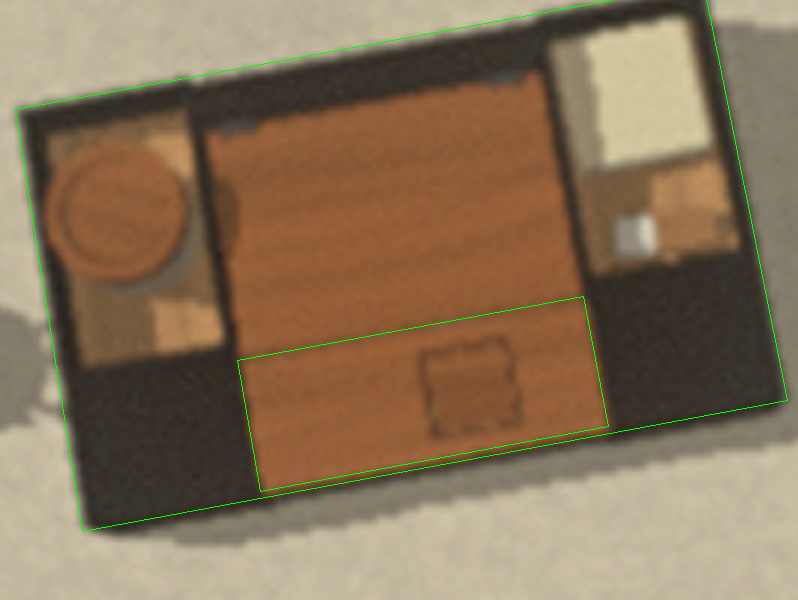

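The fit lies right on the edges. The plate outline spans crop corners (352,420) to (437,521), centred at about (388,470).

Run:
```python
from fit import *
p=np.load("p.npy");c=camera("top");s=observe()
for r,k in[(388,470),(352,420),(338,507),(425,521),(437,432)]:
    w=onz(c,[150+(r-2.5)/6,165+(k-2.5)/6],.077);d=w[:2]-p[:2];a=-p[2]
    print(w,"rail frame",d[0]*np.cos(a)-d[1]*np.sin(a)+.077,d[0]*np.sin(a)+d[1]*np.cos(a))
print(s["ee_pos"],R.from_quat(np.roll(s["tcp_rot"],-1)).as_matrix())
```

```text
[0.51228783 0.04075367 0.077     ] rail frame -0.0019280154452842035 -0.02585137524339716
[0.53205103 0.06762146 0.077     ] rail frame 0.022221317055933144 -0.002845466967301818
[0.53919694 0.02063435 0.077     ] rail frame 0.0210564302740276 -0.050358578959303416
[0.49204365 0.01346156 0.077     ] rail frame -0.026625002145903062 -0.04919114808062986
[0.48604078 0.06132251 0.077     ] rail frame -0.02418210721592165 -0.0010171222304082815
[0.19805412 0.48623994 0.20432406] [[-9.26099385e-01  3.77279640e-01  5.51155442e-05]
 [ 3.77279644e-01  9.26099379e-01  9.93135411e-05]
 [-1.35734942e-05  1.12768182e-04 -9.99999994e-01]]
```

Request:
jog_arm --deltas '[{"linear":[78,-111,0],"dr":[0,0,0.15],"hand":0},{"linear":[78,-111,0],"dr":[0,0,0.15],"hand":0},{"linear":[78,-111,0],"dr":[0,0,0.15],"hand":0},{"linear":[156,-223,0],"dr":[0,0,0.3],"hand":0},{"linear":[156,-223,0],"dr":[0,0,0.3],"hand":0},{"linear":[156,-223,0],"dr":[0,0,0.3],"hand":0},{"linear":[234,-334,0],"dr":[0,0,0.45],"hand":0},{"linear":[234,-334,0],"dr":[0,0,0.45],"hand":0},{"linear":[234,-334,0],"dr":[0,0,0.45],"hand":0},{"linear":[312,-445.5,-10],"dr":[0,0,0.56],"hand":0},{"linear":[312,-445.5,-30],"dr":[0,0,0.56],"hand":0},{"linear":[312,-445.5,-50],"dr":[0,0,0.56],"hand":0},{"linear":[312,-445.5,-60],"dr":[0,0,0.56],"hand":0},{"linear":[312,-445.5,-60],"dr":[0,0,0.56],"hand":0},{"linear":[312,-445.5,-60],"dr":[0,0,0.56],"hand":0}]'

```text
clock: 3.15
ee_pos: [0.51, 0.0415, 0.1452]
tcp_rot: [0.0, -0.087, 0.996, 0.0]
force: [0.2, 0.3, 1.5]
finger_gap: -0.0003
```

Run:
```python
from fit import *
p=np.load("p.npy");s=observe();c=camera("wrist");im=c["image"].copy()
print(s["clock"],s["ee_pos"],s["force"],s["qpos"])
for L in([[-.1,-.05,.0755],[-.1,-.002,.0755],[-.053,-.002,.0755],[-.053,-.05,.0755]],[[-.113,-.095,.078],[-.113,.095,.078],[-.041,.095,.078],[-.041,-.095,.078]]):
    cv2.polylines(im,[np.round(proj(c,W(p,L),s)[:,::-1]).astype(np.int32)],True,(0,255,0),1)
t=s["ee_pos"].copy();t[2]=.0755
q=np.round(proj(c,t,s)[0]).astype(int);print(q);cv2.circle(im,(int(q[1]),int(q[0])),3,(255,0,0),-1)
save("c.png",im)
```

```text
3.15 [0.5100215  0.04152078 0.14522301] [0.22365829 0.32677933 1.49016242] [ 8.83372229e-03  3.95160608e-02  1.53168665e+00  3.70420494e-04
  1.56951096e+00 -1.73600185e+00]
[194 248]
```

View pics/c.png

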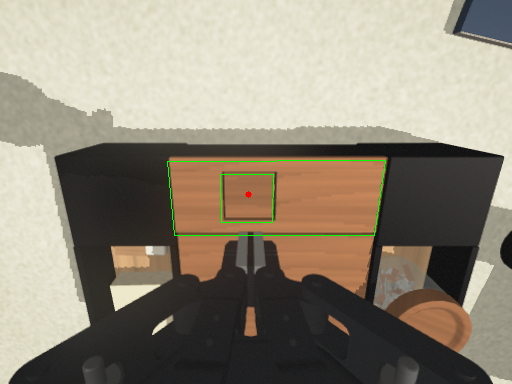

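The wrist view shows the plate outline (172–222, 222–275) under the model to within about 2 px, with the fingertip target at (194,248) inside it. Pressing now.

Request:
jog_arm --deltas '[{"linear":[0,0,-30],"dr":[0,0,0],"hand":0},{"linear":[0,0,-55],"dr":[0,0,0],"hand":0},{"linear":[0,0,-66],"dr":[0,0,0],"hand":0},{"linear":[0,0,-69],"dr":[0,0,0],"hand":0},{"linear":[0,0,-71],"dr":[0,0,0],"hand":0},{"linear":[0,0,-72],"dr":[0,0,0],"hand":0},{"linear":[0,0,-73],"dr":[0,0,0],"hand":0},{"linear":[0,0,-74],"dr":[0,0,0],"hand":0},{"linear":[0,0,-74],"dr":[0,0,0],"hand":0},{"linear":[0,0,-74],"dr":[0,0,0],"hand":0}]'

```text
clock: 4.2
ee_pos: [0.5101, 0.0407, 0.0705]
tcp_rot: [0.0, -0.086, 0.996, 0.0]
force: [0.6, -0.1, -0.6]
finger_gap: 0.0002
```

Run:
```python
from h import *
for i in range(3):
    c=camera("wrist");s=observe();print(s["clock"],s["ee_pos"],s["force"],s["finger_gap"])
a=cv2.resize(c["image"],(600,450));c=camera("scene")
save("d.png",cv2.resize(c["image"][140:260,200:370],(800,565),interpolation=cv2.INTER_CUBIC))
save("d2.png",a)
```

```text
4.25 [0.51008797 0.04071896 0.07043765] [ 0.10300745 -0.62897758 -0.11804424] -0.00018112028562304814
4.3 [0.51008689 0.04072691 0.07041731] [ 0.18987371 -0.51840378  0.0803342 ] -9.21734592111065e-05
4.35 [0.51006407 0.04072992 0.07039638] [ 0.31626355  0.07735629 -0.49053985] -7.013856686340771e-05
```

View pics/d2.png

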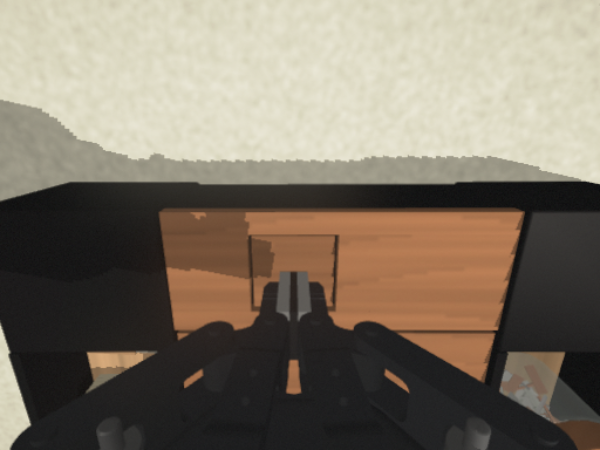

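The wrist view shows the tips over the plate hole with no force yet, so the lid is still shut. I'll keep feeling downward.

Request:
jog_arm --deltas '[{"linear":[0,0,-1],"dr":[0,0,0],"hand":0},{"linear":[0,0,-2],"dr":[0,0,0],"hand":0},{"linear":[0,0,-2],"dr":[0,0,0],"hand":0}]'

```text
clock: 4.7
ee_pos: [0.5099, 0.0408, 0.0681]
tcp_rot: [-0.0, -0.087, 0.996, 0.0]
force: [-0.2, -0.0, -0.6]
finger_gap: 0.0002
```

Request:
jog_arm --deltas '[{"linear":[0,0,-1],"dr":[0,0,0],"hand":0},{"linear":[0,0,-2],"dr":[0,0,0],"hand":0},{"linear":[0,0,-2],"dr":[0,0,0],"hand":0}]'

```text
clock: 5.0
ee_pos: [0.5099, 0.0407, 0.0661]
tcp_rot: [-0.0, -0.086, 0.996, 0.0]
force: [-1.1, 0.0, 0.2]
finger_gap: 0.0003
```

Request:
jog_arm --deltas '[{"linear":[0,0,-1],"dr":[0,0,0],"hand":0},{"linear":[0,0,-1],"dr":[0,0,0],"hand":0}]'

```text
clock: 5.2
ee_pos: [0.5099, 0.0408, 0.0652]
tcp_rot: [-0.0, -0.087, 0.996, 0.0]
force: [0.4, 0.2, -0.2]
finger_gap: -0.0001
```

Run:
```python
from h import *
c=camera("scene");s=observe();print(s["ee_pos"],s["force"],s["wrist_torque"],s["effort"])
print(proj(c,s["ee_pos"]))
save("e.png",cv2.resize(c["image"][110:260,200:370],(680,600),interpolation=cv2.INTER_CUBIC))
```

```text
[0.50998144 0.04074915 0.06523297] [-0.05082241 -0.47680167 -0.88960959] [0.03398142 0.00600988 0.02352525] [-1.09232962e-03 -3.80037403e+01 -3.36642230e+01  8.41259521e-06
 -7.16825554e-03 -4.56218538e-05]
[[184.27466031 270.04583771]]
```

View pics/e.png

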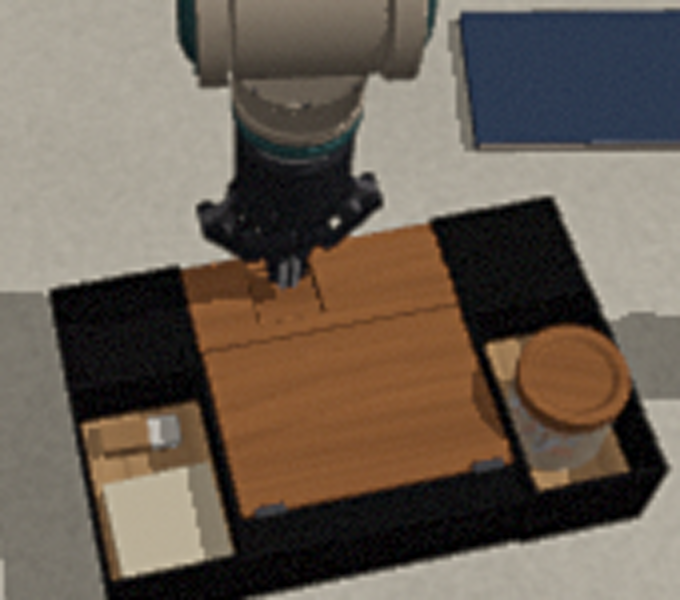

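In the scene view the lid is shut and the tips are at about (180,272). The reported TCP projects to (184,270), so the real tips seem higher than reported. I'll feel on down by contact.

Request:
jog_arm --deltas '[{"linear":[0,0,-1],"dr":[0,0,0],"hand":0},{"linear":[0,0,-2],"dr":[0,0,0],"hand":0},{"linear":[0,0,-2],"dr":[0,0,0],"hand":0}]'

```text
clock: 5.55
ee_pos: [0.5099, 0.0408, 0.0631]
tcp_rot: [-0.0, -0.086, 0.996, 0.0]
force: [-0.2, 0.2, 0.2]
finger_gap: -0.0
```

Request:
jog_arm --deltas '[{"linear":[0,0,-1],"dr":[0,0,0],"hand":0},{"linear":[0,0,-2],"dr":[0,0,0],"hand":0},{"linear":[0,0,-2],"dr":[0,0,0],"hand":0}]'

```text
clock: 5.85
ee_pos: [0.5099, 0.0407, 0.0611]
tcp_rot: [-0.0, -0.086, 0.996, 0.0]
force: [0.4, -0.1, 0.2]
finger_gap: 0.0001
```

Run:
```python
from fit import *
p=np.load("p.npy")
s=observe();c=camera("wrist");print(s["ee_pos"],s["force"],"TCP px wrist",proj(c,s["ee_pos"],s), "10mm behind",proj(c,s["ee_pos"]+[0,0,.01],s))
print("model plate corners",proj(c,W(p,[[-.1,-.05,.0755],[-.1,-.002,.0755],[-.053,-.002,.0755],[-.053,-.05,.0755]]),s))
im=c["image"].copy()
save("f.png",cv2.resize(im[150:290,150:350],(800,560),interpolation=cv2.INTER_CUBIC))
```

```text
[0.50991763 0.04074767 0.06111509] [ 0.37508357 -0.05277064  0.23469703] TCP px wrist [[227.12805663 247.03186488]] 10mm behind [[233.81909174 246.87703657]]
model plate corners [[209.30004002 206.18018544]
 [209.09965918 285.21278318]
 [275.54387757 282.61717401]
 [275.73600454 209.81597077]]
```

View pics/f.png

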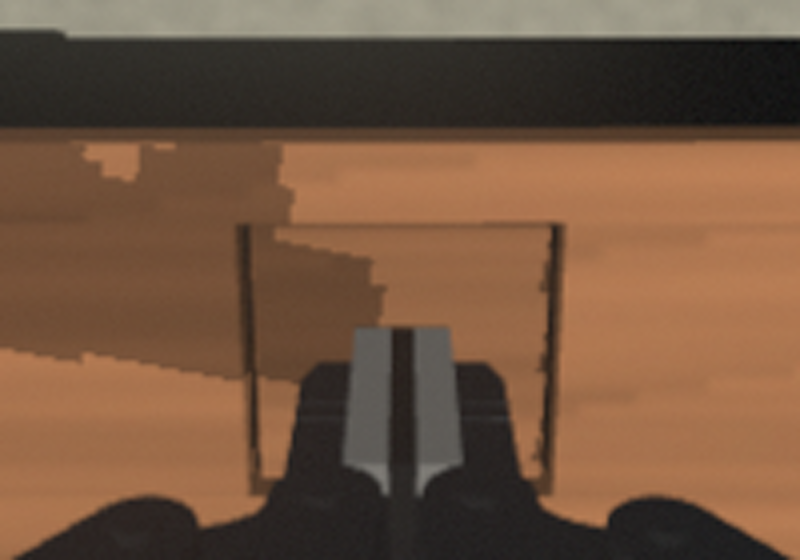

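The wrist view shows the tip edge at about (231,250), inside the plate outline (206–272, 210–290). The plate is at the modelled scale and hasn't been reached. I'll continue down.

Request:
jog_arm --deltas '[{"linear":[0,0,-1],"dr":[0,0,0],"hand":0},{"linear":[0,0,-2],"dr":[0,0,0],"hand":0},{"linear":[0,0,-2],"dr":[0,0,0],"hand":0}]'

```text
clock: 6.2
ee_pos: [0.5099, 0.0408, 0.0591]
tcp_rot: [-0.0, -0.087, 0.996, 0.0]
force: [1.1, -0.2, -0.6]
finger_gap: -0.0003
```

Request:
jog_arm --deltas '[{"linear":[0,0,-1],"dr":[0,0,0],"hand":0},{"linear":[0,0,-2],"dr":[0,0,0],"hand":0},{"linear":[0,0,-2],"dr":[0,0,0],"hand":0}]'

```text
clock: 6.5
ee_pos: [0.5099, 0.0407, 0.0571]
tcp_rot: [-0.0, -0.086, 0.996, 0.0]
force: [-0.2, 0.2, 0.5]
finger_gap: 0.0002
```

Request:
jog_arm --deltas '[{"linear":[0,0,-1],"dr":[0,0,0],"hand":0},{"linear":[0,0,-2],"dr":[0,0,0],"hand":0},{"linear":[0,0,-2],"dr":[0,0,0],"hand":0}]'

```text
clock: 6.8
ee_pos: [0.5099, 0.0407, 0.0551]
tcp_rot: [-0.0, -0.087, 0.996, 0.0]
force: [0.1, 0.2, 0.6]
finger_gap: 0.0
```

Request:
jog_arm --deltas '[{"linear":[0,0,-1],"dr":[0,0,0],"hand":0},{"linear":[0,0,-2],"dr":[0,0,0],"hand":0},{"linear":[0,0,-2],"dr":[0,0,0],"hand":0}]'

```text
clock: 7.1
ee_pos: [0.5099, 0.0407, 0.0531]
tcp_rot: [-0.0, -0.086, 0.996, 0.0]
force: [0.2, 0.1, -0.3]
finger_gap: -0.0001
```

Request:
jog_arm --deltas '[{"linear":[0,0,-1],"dr":[0,0,0],"hand":0},{"linear":[0,0,-2],"dr":[0,0,0],"hand":0},{"linear":[0,0,-2],"dr":[0,0,0],"hand":0}]'

```text
clock: 7.4
ee_pos: [0.51, 0.0407, 0.0512]
tcp_rot: [-0.0, -0.086, 0.996, 0.0]
force: [0.3, -0.5, -0.3]
finger_gap: -0.0002
```

Run:
```python
from fit import *
s=observe();c=camera("wrist");d=camera("scene");print(s["ee_pos"],s["force"],proj(c,s["ee_pos"],s),proj(d,s["ee_pos"]),proj(d,s["ee_pos"]+[0,0,.02]))
a=cv2.resize(c["image"][150:290,150:350],(800,560),interpolation=cv2.INTER_CUBIC)[:,200:600]
b=cv2.resize(d["image"][150:220,240:290],(400,560),interpolation=cv2.INTER_CUBIC)
save("g.png",np.hstack([a,b]))
```

```text
[0.50995344 0.04074635 0.05115581] [ 0.34983214 -0.47983271 -0.25003989] [[227.12804004 247.03186809]] [[186.78363695 269.88028912]] [[183.18973075 270.11436511]]
```

View pics/g.png

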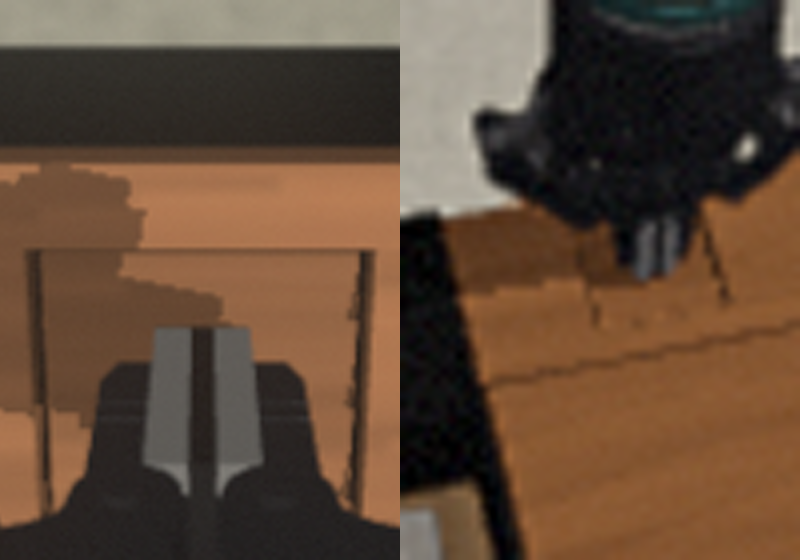

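Left panel: the tip edge is at crop row 326, and the finger's shadow is closing on it but hasn't met it. Shadow and pad geometry both put the real tips about 30–34 mm behind the reported TCP. That puts contact near a reported z of 0.042, so I'll continue, guarded.

Request:
jog_arm --deltas '[{"linear":[0,0,-2],"dr":[0,0,0],"hand":0},{"linear":[0,0,-4],"dr":[0,0,0],"hand":0},{"linear":[0,0,-4],"dr":[0,0,0],"hand":0}]'

```text
clock: 7.8
ee_pos: [0.5101, 0.0407, 0.0474]
tcp_rot: [0.0, -0.086, 0.996, 0.0]
force: [0.5, 0.4, 0.3]
finger_gap: -0.0001
```

Request:
jog_arm --deltas '[{"linear":[0,0,-1],"dr":[0,0,0],"hand":0},{"linear":[0,0,-2],"dr":[0,0,0],"hand":0},{"linear":[0,0,-2],"dr":[0,0,0],"hand":0}]'

```text
clock: 8.1
ee_pos: [0.5102, 0.0407, 0.0453]
tcp_rot: [0.0, -0.086, 0.996, 0.0]
force: [0.6, 0.5, 0.9]
finger_gap: 0.0002
```

Request:
jog_arm --deltas '[{"linear":[0,0,-1],"dr":[0,0,0],"hand":0},{"linear":[0,0,-2],"dr":[0,0,0],"hand":0},{"linear":[0,0,-2],"dr":[0,0,0],"hand":0}]'

```text
clock: 8.4
ee_pos: [0.5102, 0.0408, 0.0436]
tcp_rot: [0.0, -0.086, 0.996, 0.0]
force: [-0.7, 0.1, 5.6]
finger_gap: -0.0005
```

Request:
jog_arm --deltas '[{"linear":[0,0,-1],"dr":[0,0,0],"hand":0},{"linear":[0,0,-2],"dr":[0,0,0],"hand":0},{"linear":[0,0,-2],"dr":[0,0,0],"hand":0}]'

```text
clock: 8.7
ee_pos: [0.5103, 0.0408, 0.0434]
tcp_rot: [0.0, -0.087, 0.996, -0.0]
force: [-8.2, -1.4, 16.8]
finger_gap: 0.0001
```

Run:
```python
from fit import *
p=np.load("p.npy")
s=observe();c=camera("wrist");d=camera("scene");print(s["ee_pos"],s["force"],s["wrist_torque"],s["qpos"])
print(c["hand_eye"],proj(d,W(p,[[-.1,-.026,.0755],[-.054,-.026,.0755]])))
a=cv2.resize(c["image"][150:290,180:320],(480,480),interpolation=cv2.INTER_CUBIC)
b=cv2.resize(d["image"][155:215,245:285],(320,480),interpolation=cv2.INTER_CUBIC)
save("g2.png",np.hstack([a,b]))
```

```text
[0.51029969 0.04075161 0.04340278] [-8.15936882 -1.35799692 16.83574156] [-0.05706294  1.46102618  0.04075043] [ 7.56274026e-03  1.31984756e-01  1.64477698e+00 -2.91944596e-05
  1.36411757e+00 -1.73653773e+00]
[[-1.19203331e-04 -9.51202362e-01 -3.08567744e-01  8.03881657e-02]
 [ 9.99999733e-01 -3.35996190e-04  6.49442707e-04  2.00740714e-03]
 [-7.21429023e-04 -3.08567584e-01  9.51202148e-01 -1.70155016e-01]
 [ 0.00000000e+00  0.00000000e+00  0.00000000e+00  1.00000000e+00]] [[177.13390284 268.43480938]
 [190.28349235 272.27858762]]
```

View pics/g2.png

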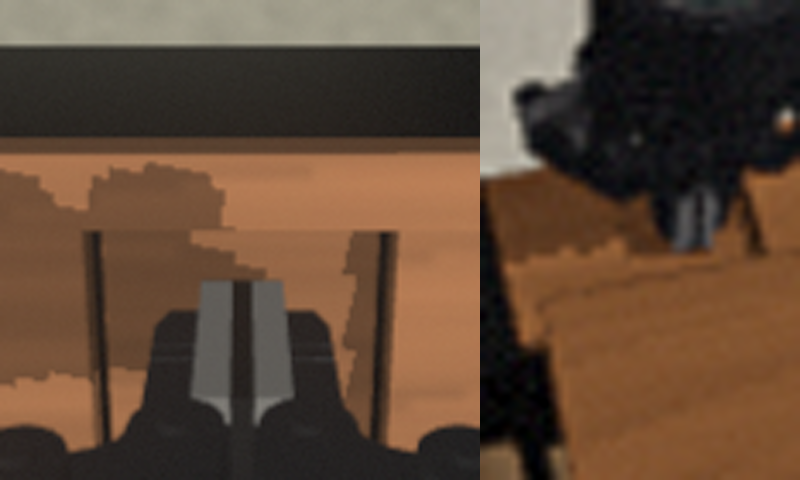

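Right panel: the plate is pressed in and the lid is rising behind the fingers, held only by the hand. I'll back off up and towards the robot to let it open.

Request:
jog_arm --deltas '[{"linear":[0,0,8],"dr":[0,0,0],"hand":0},{"linear":[-2,0,16],"dr":[0,0,0],"hand":0},{"linear":[-20,0,30],"dr":[0,0,0],"hand":0},{"linear":[-50,0,60],"dr":[0,0,0],"hand":0},{"linear":[-80,0,100],"dr":[0,0,0],"hand":0},{"linear":[-90,0,150],"dr":[0,0,0],"hand":0},{"linear":[-90,0,200],"dr":[0,0,0],"hand":0},{"linear":[-90,0,210],"dr":[0,0,0],"hand":0},{"linear":[-90,0,210],"dr":[0,0,0],"hand":0},{"linear":[-90,0,210],"dr":[0,0,0],"hand":0},{"linear":[-90,0,210],"dr":[0,0,0],"hand":0},{"linear":[-90,0,210],"dr":[0,0,0],"hand":0},{"linear":[-90,0,210],"dr":[0,0,0],"hand":0},{"linear":[-90,0,210],"dr":[0,0,0],"hand":0},{"linear":[-90,0,210],"dr":[0,0,0],"hand":0},{"linear":[-90,0,210],"dr":[0,0,0],"hand":0},{"linear":[-90,0,210],"dr":[0,0,0],"hand":0},{"linear":[-90,0,210],"dr":[0,0,0],"hand":0},{"linear":[-90,0,210],"dr":[0,0,0],"hand":0},{"linear":[-90,0,210],"dr":[0,0,0],"hand":0}]'

```text
clock: 10.8
ee_pos: [0.42, 0.0408, 0.2514]
tcp_rot: [0.0, -0.087, 0.996, 0.0]
force: [-0.7, 0.7, 0.4]
finger_gap: -0.0001
```

Request:
jog_arm --deltas '[{"linear":[0,0,0],"dr":[0,0,0],"hand":0},{"linear":[0,0,0],"dr":[0,0,0],"hand":0},{"linear":[0,0,0],"dr":[0,0,0],"hand":0},{"linear":[0,0,0],"dr":[0,0,0],"hand":0},{"linear":[0,0,0],"dr":[0,0,0],"hand":0},{"linear":[0,0,0],"dr":[0,0,0],"hand":0},{"linear":[0,0,0],"dr":[0,0,0],"hand":0},{"linear":[0,0,0],"dr":[0,0,0],"hand":0},{"linear":[0,0,0],"dr":[0,0,0],"hand":0},{"linear":[0,0,0],"dr":[0,0,0],"hand":0},{"linear":[0,0,0],"dr":[0,0,0],"hand":0},{"linear":[0,0,0],"dr":[0,0,0],"hand":0},{"linear":[0,0,0],"dr":[0,0,0],"hand":0},{"linear":[0,0,0],"dr":[0,0,0],"hand":0}]'

```text
clock: 12.2
ee_pos: [0.42, 0.0408, 0.2513]
tcp_rot: [0.0, -0.086, 0.996, 0.0]
force: [-0.7, -0.1, -0.4]
finger_gap: -0.0003
```

Run:
```python
from fit import *
p=np.load("p.npy")
def F(w):
    d=w[:2]-p[:2];a=-p[2];return np.round([d[0]*np.cos(a)-d[1]*np.sin(a),d[0]*np.sin(a)+d[1]*np.cos(a)],4)
s=observe();print(s["clock"],s["ee_pos"],s["force"])
P=[]
for n in["wrist","top","scene"]:
    s=observe();c=camera(n)
    for q,z in[("charger",.008),("rocker_raised_end",.061),("lid_front_edge",.187)]:
        for r in tip_of(n,q)[:2]:
            w=onz(c,r["location"],z,s);print(n,q,round(r["p"],2),np.round(r["location"],1),w,F(w))
    for r in cut_out(n,"rocker")[:1]: print(n,"rocker mask",r["p"],r["location"],r["mask"].sum(),F(onz(c,r["location"],.057,s)))
    if n=="wrist":P.append(cv2.resize(c["image"],(440,330)))
    if n=="scene":P.append(cv2.resize(c["image"][130:260,200:340],(355,330),interpolation=cv2.INTER_CUBIC))
save("h.png",np.hstack(P))
```

```text
12.2 [0.42002991 0.04076034 0.2513273 ] [-0.7130118  -0.05626642 -0.35899928]
wrist rocker_raised_end 0.45 [283.2 291.4] [0.59059155 0.13740818 0.061     ] [0.015  0.0557]
wrist rocker mask 0.63 [273.6, 293.8] 63 [0.0006 0.0593]
top charger 0.81 [193.1 229.6] [0.5920911  0.08811224 0.008     ] [0.0079 0.0069]
top rocker_raised_end 0.55 [187.4 210.1] [0.60382754 0.14913689 0.061     ] [0.0301 0.0649]
top lid_front_edge 0.75 [139.5 218.5] [0.7314418  0.11077806 0.187     ] [0.1491 0.0048]
top lid_front_edge 0.38 [247.6 368.9] [ 0.39703457 -0.33746356  0.187     ] [-0.2584 -0.3781]
top rocker mask 0.41 [188.6, 215.9] 72 [0.0233 0.047 ]
scene charger 0.77 [218.7 289.7] [0.59633274 0.0947924  0.008     ] [0.0133 0.0127]
scene rocker_raised_end 0.64 [207.8 303.9] [0.59003908 0.1312723  0.061     ] [0.0134 0.0497]
scene rocker mask 0.7 [206.4, 302.0] 128 [0.006  0.0468]
```

View pics/h.png

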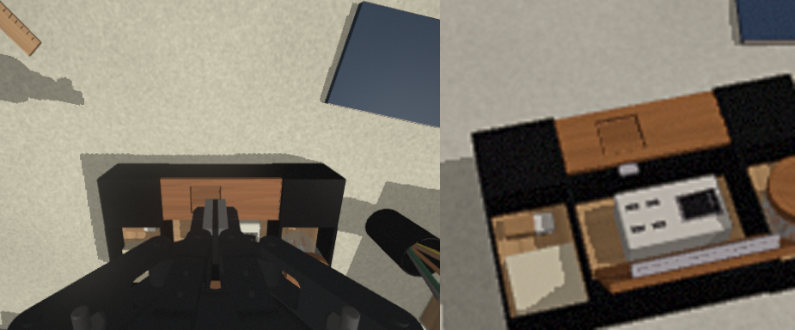

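The lid stands fully open: its edge measures org (0.149, 0.005), as specified. The charger is exposed in the bay, with the rocker around scene (208,302). I'll pin the charger down with the white-body and dark-rocker blobs.

Run:
```python
from fit import *
p=np.load("p.npy")
def F(w):
    d=w[:2]-p[:2];a=-p[2];return np.round([d[0]*np.cos(a)-d[1]*np.sin(a),d[0]*np.sin(a)+d[1]*np.cos(a)],4)
tiles=[]
for n in["top","scene"]:
    c=camera(n);g=c["image"].astype(int).mean(2)
    # rectify the plane z=.052 (then .056) of organiser frame, 0.5 mm/px
    X,Y=np.meshgrid(np.arange(-.045,.09,.0005),np.arange(-.1,.1,.0005),indexing="ij")
    for z in(.052,):
        q=proj(c,W(p,np.c_[X.ravel(),Y.ravel(),np.full(X.size,z)])).reshape(*X.shape,2).astype(np.float32)
        t=cv2.remap(c["image"],q[...,1],q[...,0],cv2.INTER_LINEAR);tiles.append(t)
        def S(a,b):  # expected: white top, dark rocker
            i=lambda x:int(round((x+.045)/.0005)); j=lambda y:int(round((y+.1)/.0005))
            m=t.astype(float).mean(2)
            inn=m[i(a-.034):i(a+.034),j(b-.059):j(b+.059)]; I=m[i(a-.038):i(a+.038),j(b-.063):j(b+.063)]
            ring=(I.sum()-inn.sum())/(I.size-inn.size)
            rk=m[i(a-.013):i(a+.013),j(b+.012):j(b+.048)].mean()
            return inn.mean()-ring*1.0-.6*rk
        best=max((S(a,b),a,b) for a in np.arange(-.006,.04,.001) for b in np.arange(-.03,.032,.001));print(n,best)
    try:
        m=cut_out(n,"charger")[0];k=m["mask"];print("mask",m["p"],k.sum())
    except Exception as e: print(e)
im=np.vstack([cv2.resize(t[::-1,::-1],(600,405)) for t in tiles]); im=np.hstack([cv2.resize(t[::-1,::-1],(400,270)) for t in tiles])
for k in range(0,800,40): cv2.line(im,(k,0),(k,6),(255,0,0),1)
for k in range(0,270,20): cv2.line(im,(0,k),(6,k),(255,0,0),1);cv2.line(im,(400,k),(406,k),(255,0,0),1)
save("i.png",im)
```

```text
top (np.float64(12.142237018403325), np.float64(0.016), np.float64(0.012000000000000038))
mask 0.81 785
scene (np.float64(37.680209698576306), np.float64(0.015000000000000001), np.float64(0.01300000000000004))
mask 0.61 1119
```

View pics/i.png

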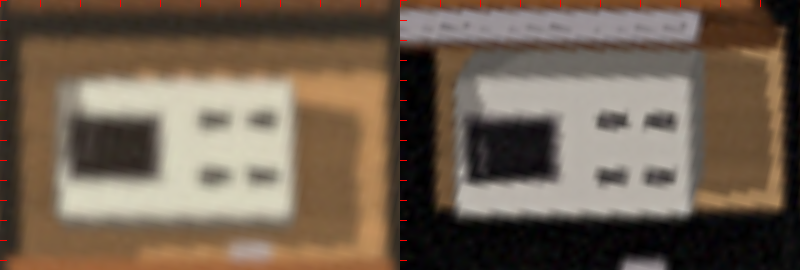

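Both rectified tiles agree: charger centre at org (0.015, 0.0125), and the rocker's dark patch (left tile, rows 117–180, cols 70–160) centred at y 0.0425, as specified. The raised end is therefore near org (0.015, 0.056). I'll approach with the hand leaned 0.28 rad away from the jar.

Request:
jog_arm --deltas '[{"linear":[40,30,-20],"dr":[0.09,0.016,0],"hand":0},{"linear":[80,55,-40],"dr":[0.18,0.032,0],"hand":0},{"linear":[120,80,-50],"dr":[0.276,0.049,0],"hand":0},{"linear":[168,110,-60],"dr":[0.276,0.049,0],"hand":0},{"linear":[168,110,-100],"dr":[0.276,0.049,0],"hand":0},{"linear":[168,110,-140],"dr":[0.276,0.049,0],"hand":0},{"linear":[168,110,-165],"dr":[0.276,0.049,0],"hand":0},{"linear":[168,110,-180],"dr":[0.276,0.049,0],"hand":0},{"linear":[168,110,-190],"dr":[0.276,0.049,0],"hand":0},{"linear":[168,110,-190],"dr":[0.276,0.049,0],"hand":0},{"linear":[168,110,-190],"dr":[0.276,0.049,0],"hand":0}]'

```text
clock: 14.25
ee_pos: [0.5889, 0.1508, 0.063]
tcp_rot: [-0.011, -0.086, 0.986, 0.139]
force: [-0.7, 0.9, 0.3]
finger_gap: -0.0
```

Run:
```python
from fit import *
p=np.load("p.npy");s=observe();c=camera("scene");d=camera("wrist")
Rm=R.from_quat(np.roll(s["tcp_rot"],-1)).as_matrix()
t=s["ee_pos"]-.03*Rm[:,2];print(s["ee_pos"],s["force"],Rm[:,2],"tip",t)
print("tip px",proj(c,t),"raised end px",proj(c,W(p,[.015,.0555,.061])))
for n in("scene",):
    r=cut_out(n,"jar");print([(x["p"],x["location"]) for x in r[:1]])
a=cv2.resize(c["image"][140:240,240:360],(480,400),interpolation=cv2.INTER_CUBIC)
b=cv2.resize(d["image"][150:350,170:330],(320,400),interpolation=cv2.INTER_CUBIC)
save("j.png",np.hstack([a,b]))
```

```text
[0.5888709  0.15077907 0.06295324] [-0.74506416  0.87114004  0.25990768] [-0.04596483  0.27273159 -0.96099153] tip [0.59024985 0.14259712 0.09178298]
tip px [[202.41695982 309.32091002]] raised end px [[207.8779949  306.02856277]]
[(0.91, [207.9, 342.3])]
```

View pics/j.png

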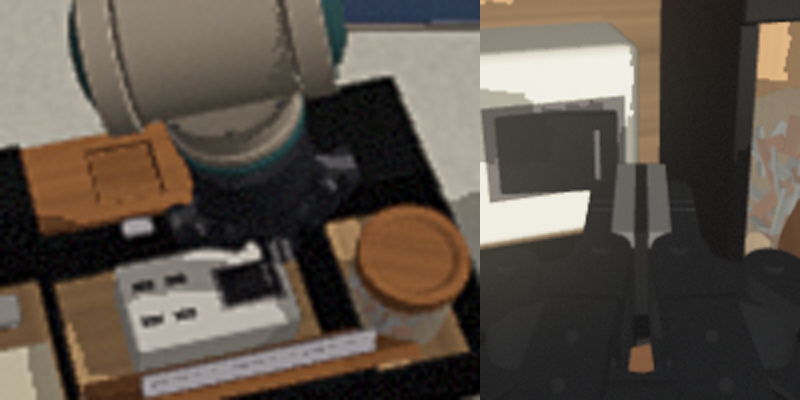

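Left panel: the tips at scene (204,311) agree with the prediction to about 2 px, clear of the jar, and they'll come down on the rocker's outer end. I'll shift 3 mm towards the pivot and descend, guarded.

Request:
jog_arm --deltas '[{"linear":[0,-3,-10],"dr":[0,0,0],"hand":0},{"linear":[0,-3,-18],"dr":[0,0,0],"hand":0},{"linear":[0,-3,-22],"dr":[0,0,0],"hand":0},{"linear":[0,-3,-22],"dr":[0,0,0],"hand":0}]'

```text
clock: 14.8
ee_pos: [0.5873, 0.1477, 0.0379]
tcp_rot: [-0.014, -0.085, 0.986, 0.139]
force: [-0.4, 0.7, -0.1]
finger_gap: 0.0002
```

Request:
jog_arm --deltas '[{"linear":[0,0,-1],"dr":[0,0,0],"hand":0},{"linear":[0,0,-2],"dr":[0,0,0],"hand":0},{"linear":[0,0,-3],"dr":[0,0,0],"hand":0},{"linear":[0,0,-3],"dr":[0,0,0],"hand":0}]'

```text
clock: 15.2
ee_pos: [0.588, 0.1478, 0.0363]
tcp_rot: [-0.012, -0.086, 0.986, 0.139]
force: [-0.4, -0.8, 0.1]
finger_gap: -0.0
```

Request:
jog_arm --deltas '[{"linear":[0,0,-1],"dr":[0,0,0],"hand":0},{"linear":[0,0,-2],"dr":[0,0,0],"hand":0},{"linear":[0,0,-3],"dr":[0,0,0],"hand":0},{"linear":[0,0,-3],"dr":[0,0,0],"hand":0}]'

```text
clock: 15.6
ee_pos: [0.5881, 0.1483, 0.0336]
tcp_rot: [-0.012, -0.086, 0.986, 0.14]
force: [-0.5, 3.2, 3.6]
finger_gap: -0.0001
```

Contact at the rocker's expected height. Pressing on until it goes stiff.

Request:
jog_arm --deltas '[{"linear":[0,0,-1],"dr":[0,0,0],"hand":0},{"linear":[0,0,-2],"dr":[0,0,0],"hand":0},{"linear":[0,0,-2],"dr":[0,0,0],"hand":0}]'

```text
clock: 15.9
ee_pos: [0.5881, 0.1482, 0.0314]
tcp_rot: [-0.012, -0.086, 0.986, 0.14]
force: [-0.8, 4.2, 4.4]
finger_gap: -0.0004
```

Request:
jog_arm --deltas '[{"linear":[0,0,-1],"dr":[0,0,0],"hand":0},{"linear":[0,0,-2],"dr":[0,0,0],"hand":0},{"linear":[0,0,-2],"dr":[0,0,0],"hand":0}]'

```text
clock: 16.2
ee_pos: [0.5883, 0.1483, 0.0311]
tcp_rot: [-0.012, -0.086, 0.986, 0.14]
force: [-5.3, 5.1, 12.3]
finger_gap: -0.0001
```

Request:
jog_arm --deltas '[{"linear":[0,0,-1],"dr":[0,0,0],"hand":0},{"linear":[0,0,-1],"dr":[0,0,0],"hand":0},{"linear":[0,0,-1],"dr":[0,0,0],"hand":0}]'

```text
clock: 16.5
ee_pos: [0.5884, 0.1483, 0.0309]
tcp_rot: [-0.012, -0.086, 0.986, 0.14]
force: [-6.7, 4.1, 17.4]
finger_gap: 0.0001
```

Request:
jog_arm --deltas '[{"linear":[0,0,10],"dr":[0,0,0],"hand":0},{"linear":[0,0,40],"dr":[0,0,0],"hand":0},{"linear":[0,0,80],"dr":[0,0,0],"hand":0},{"linear":[-20,-20,130],"dr":[0,0,0],"hand":0},{"linear":[-60,-50,170],"dr":[0,0,0],"hand":0},{"linear":[-100,-80,190],"dr":[0,0,0],"hand":0},{"linear":[-140,-110,200],"dr":[0,0,0],"hand":0},{"linear":[-170,-110,210],"dr":[0,0,0],"hand":0},{"linear":[-200,-110,210],"dr":[0,0,0],"hand":0},{"linear":[-200,-110,210],"dr":[0,0,0],"hand":0},{"linear":[-200,-110,210],"dr":[0,0,0],"hand":0},{"linear":[-200,-110,210],"dr":[0,0,0],"hand":0}]'

```text
clock: 17.7
ee_pos: [0.3885, 0.0375, 0.2378]
tcp_rot: [-0.013, -0.085, 0.987, 0.139]
force: [0.5, 0.1, -0.3]
finger_gap: 0.0001
```

Run:
```python
from fit import *
p=np.load("p.npy")
def F(w):
    d=w[:2]-p[:2];a=-p[2];return np.round([d[0]*np.cos(a)-d[1]*np.sin(a),d[0]*np.sin(a)+d[1]*np.cos(a)],4)
s=observe();print(s["clock"],s["ee_pos"],s["force"]);I={}
for n in["top","scene"]:
    c=camera(n);I[n]=c
    for q,z in[("lid_front_edge",.187),("rocker_raised_end",.055),("jar",.03),("note_block",.01),("pencil_cup",0),("sharpener",0),("glue_stick",0)]:
        for r in tip_of(n,q)[:1]: print(n,q,round(r["p"],2),np.round(r["location"]),np.round(onz(c,r["location"],z),3),F(onz(c,r["location"],z)))
a=cv2.resize(I["scene"]["image"][155:265,210:360],(545,400),interpolation=cv2.INTER_CUBIC)
old=cv2.imread("pics/h.png")[:,440:,::-1]
# rectified rocker view
X,Y=np.meshgrid(np.arange(.05,-.02,-.00035),np.arange(.075,.0,-.0003),indexing="ij")
T=[]
for n in I:
    q=proj(I[n],W(p,np.c_[X.ravel(),Y.ravel(),np.full(X.size,.054)])).reshape(*X.shape,2).astype(np.float32)
    T.append(cv2.remap(I[n]["image"],q[...,1],q[...,0],cv2.INTER_CUBIC))
T=np.vstack([cv2.resize(t,(250,200)) for t in T])
save("k.png",np.hstack([a,T]))
```

```text
17.7 [0.38850887 0.03746459 0.23780242] [ 0.46304342  0.10514971 -0.34340365]
top lid_front_edge 0.98 [139. 216.] [0.734 0.118 0.187] [0.153  0.0117]
top rocker_raised_end 0.52 [190. 212.] [0.596 0.144 0.055] [0.0216 0.0613]
top jar 0.93 [187. 188.] [0.61  0.227 0.03 ] [0.0496 0.141 ]
top note_block 0.71 [167. 271.] [ 0.68  -0.055  0.01 ] [ 0.0697 -0.1492]
top pencil_cup 0.83 [206. 138.] [0.55  0.404 0.   ] [0.0218 0.3256]
top sharpener 0.66 [195. 374.] [ 0.583 -0.41   0.   ] [-0.0876 -0.4817]
top glue_stick 0.65 [246. 366.] [ 0.407 -0.375  0.   ] [-0.2553 -0.417 ]
scene lid_front_edge 0.74 [237. 304.] [0.731 0.1   0.187] [ 0.1471 -0.0053]
scene jar 0.86 [216. 335.] [0.603 0.224 0.03 ] [0.0429 0.1389]
scene note_block 0.74 [243. 242.] [ 0.667 -0.049  0.01 ] [ 0.0582 -0.1412]
scene pencil_cup 0.6 [204. 390.] [0.558 0.407 0.   ] [0.0299 0.3269]
scene sharpener 0.83 [222. 116.] [ 0.58  -0.418  0.   ] [-0.092  -0.4895]
scene glue_stick 0.49 [175. 137.] [ 0.413 -0.378  0.   ] [-0.2499 -0.4206]
```

Run:
```python
from fit import *
p=np.load("p.npy")
old=cv2.imread("pics/i.png").astype(float).mean(2)
X,Y=np.meshgrid(np.arange(-.045,.09,.0005),np.arange(-.1,.1,.0005),indexing="ij")
for k,n in enumerate(["top","scene"]):
    c=camera(n)
    q=proj(c,W(p,np.c_[X.ravel(),Y.ravel(),np.full(X.size,.052)])).reshape(*X.shape,2).astype(np.float32)
    t=cv2.resize(cv2.remap(c["image"],q[...,1],q[...,0],cv2.INTER_LINEAR)[:270][::-1,::-1],(400,270)).astype(float).mean(2)
    o=old[:,400*k:400*k+400]
    for nm,m in(("before",o),("after",t)):
        print(n,nm,"y profile cols 52..176/4:",m[130:172,52:176].mean(0)[::4].astype(int))
        print("   x profile rows 100..200/4:",m[100:200,85:150].mean(1)[::4].astype(int))
r=cut_out("scene","rocker");print([(x["p"],x["location"],x["mask"].sum()) for x in r[:1]])
```

```text
top before y profile cols 52..176/4: [ 99 111 122 123 105  81  61  50  50  53  52  47  45  44  45  44  42  43
  44  43  43  43  42  45  54  74 105 141 173 195 204]
   x profile rows 100..200/4: [205 201 189 165 130  92  63  48  44  44  45  46  46  46  45  43  42  49
  70 105 144 176 195 204 206]
top after y profile cols 52..176/4: [101 112 124 125 109  87  70  62  62  64  60  56  53  52  52  52  51  51
  51  51  51  51  50  49  51  59  80 112 148 181 202]
   x profile rows 100..200/4: [208 204 191 166 131  95  68  54  51  52  53  54  54  54  53  51  49  54
  72 106 146 177 198 207 209]
scene before y profile cols 52..176/4: [ 86 104 121 101  60  29  24  39  41  28  20  20  20  19  19  19  18  18
  19  20  18  17  17  19  34  64 101 142 172 177 176]
   x profile rows 100..200/4: [176 177 176 158 122  78  41  22  18  19  20  22  22  24  23  21  19  18
  21  43  91 147 175 178 177]
scene after y profile cols 52..176/4: [ 85 103 120 103  71  42  29  38  44  30  22  19  20  19  18  19  20  20
  20  20  21  19  17  18  28  47  65  96 136 169 176]
   x profile rows 100..200/4: [175 176 174 157 121  79  44  26  22  22  22  21  22  23  23  22  19  15
  17  38  83 141 172 177 176]
[]
```

```bash
python3 -c "
from h import *
print(sign_off())"
```

```text
the job is handed in; nothing more can be done
None
```

The charging bay is open and the charger's rocker is pressed fully down, as far as my checks can show. I handed the job in at about 18 s with the lid standing open and the arm clear of everything.

- **Catch:** I found the plate by its gap, about 26 mm to the −y side of the rail's middle. I pressed it until the lid was free, then backed away so the lid could rise.
- **Rocker:** I pressed its raised end down with the hand leaned away from the jar. It moved at about 4 N over roughly 5 mm, then stopped hard, and I held it there at about 17 N.

**Last checks**
- **Lid:** the two fixed cameras put its front edge at organiser x 147–153 mm, against 149 mm for fully open.
- **Rocker:** before-and-after picture profiles show the slot-side end now raised and the face tilted the other way. I couldn't look at a final picture because I had used all 12 views. The network found no rocker outline in the last scene picture, so this rests on the force and the profiles.
- **Other things on the desk:** the jar, note block, pencil cup, sharpener and glue stick are where they were, within the network's scatter of about 1 cm. I did not re-measure the eraser.

**Disagreement:** the fingertips made contact about 27 mm behind the reported tool point. I found the surfaces by feel instead of relying on the reported height.

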